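# Hold the box lid for the strut fitter

### The job

I want to fit new struts to the hinged lid of the plywood box, which falls shut by itself. Take the sanding block off the lid and lay it gently, flat and the same way up as it is now, on the bench, not touching the box, then raise the lid, which has a steel bar for a handle, to 50 degrees from shut without letting it drop, and keep holding it there, still: finish with the lid held in the gripper's fingers, not let go. Leave everything else on the bench where it is.

Things in the scene. Friction and masses are not known exactly. Their poses are not given: they have to be found in the camera images.
- store_box: fixed box of pale plywood with dark corner irons, 180 (x, depth) x 220 (y, width) mm, 84 mm high, does not move; flat plywood lid 190 x 226 x 14 mm on it, its top 100 mm above the bench when shut. Origin: centre of the underside; x axis level from handle side to hinge side (roughly away from the robot), y to the left, z up.
- box_lid (a joint): angle of the lid about its hinge in rad: 0 = shut, grows as the handle side rises; 0.873 = 50 degrees; stops at 1.7. The lid weighs about 0.45 kg (varies), has hardly any hinge friction and falls shut when let go below about 80 degrees.
- lid_pivot (a point): point on the hinge axis, at its middle: 90 mm along the box's x from the box's origin and 86 mm above the bench. The hinge axis runs along the box's y.
- lid_bar (a point): middle of the lid's handle: round steel bar, 12 mm diameter, 120 mm long, parallel to the hinge axis, a bent leg at each end. Lid shut: 131 mm above the bench, 215 mm from the hinge axis towards the robot and 45 mm above it, 25 mm beyond the lid's front edge; free space all round it. It circles lid_pivot at 220 mm. A gripper kept pointing down lets the bar turn between its fingers.
- sand_block: cork sanding block with worn paper under it, 62 (x) x 112 (y) x 29 (z) mm, about 80 g (varies), loose, lying flat on the lid at the start. Origin: centre of its underside; z up. Can be gripped across its 62 mm (solid 60 mm).
- masking_tape: roll of masking tape lying flat, 105 across x 36 mm, loose; not part of the job, leave it alone. Origin: centre of its underside.
- pencil: flat red carpenter's pencil, 14x153x8 mm, loose; not part of the job, leave it alone. Origin: centre of its underside.
- tape_measure: yellow tape measure on its side, 63x99x37 mm, loose; not part of the job, leave it alone. Origin: centre of its underside.
- screw_jar: clear jar of screws with a white lid, 58 across x 77 mm, loose; not part of the job, leave it alone. Origin: centre of its underside.
- chisel: wood chisel with a pale wooden handle, 29x247x29 mm, loose; not part of the job, leave it alone. Origin: centre of its underside.
There are look-alikes about, which are no part of the job. Several things have the shape of the sand_block; the one meant has the colours described above.

How it is judged:
By the outcome, as a careful person would: the job done as asked, in the order asked, and still so for the second after the job is handed in, while the arm keeps its last pose, push and grip.
It also fails if it takes over 61 s, if anything falls off the work surface, if the arm or the gripper's body presses on something with over 40 N, if the wrist force passes 120 N, or if a joint passes its speed limit or range.

### The arm

A 7-joint arm with a two-finger parallel gripper is mounted at the origin on a cart in front of the work surface, level with it; the furniture and walls round the work are solid. World frame = base frame: x ahead of the robot, y to its left, z up, the work surface at z = 0. Lengths are in m, angles in degrees, forces in N, time in s.
With the tool pointing down it reaches from about 0.425 to 0.875 m from the base axis. Payload 4.7 kg.
Tool frame: the origin (TCP) lies midway between the tips of the shut fingers; the grasp point (between the pads) lies 19 mm behind it (env.grip_depth is the distance from the TCP to the grasp point, in m); z points along the fingers, y is the line along which they close (so a half turn about z gives the same grasp; the last joint's range is limited). The gripper opens to 87 mm and grips with 3 to 60 N. Pads are 19 mm wide; open, the fingers measure 117 mm over their backs; the gripper's body (75 mm by 190 mm) begins 51 mm behind the grasp point.
Start: joints at [-69.036, 18.392, -4.016, 83.108, 1.295, 78.541, -3.26], TCP at [0.224, 0.61, 0.223] pointing down, gripper open.
Joint ranges: [-163.93, 163.93], [-17.29, 119.83], [-79.2, 71.16], [3.27, 140.29], [-89.18, 269.18], [5.43, 117.66], [-154.24, 154.24]. Speed limits (degrees/s): [147.25, 147.25, 180, 180, 180, 180, 180].

### API

Orientations are given as [roll, pitch, yaw] about the fixed x, y, z axes, in that order (R = Rz(yaw) Ry(pitch) Rx(roll)).
In Python, from cell import get_obs, optics, env, nets gives the robot as it stands.
- The arm moves only by the shell command python3 -m creep 'ROWS' [FORCE]. ROWS is JSON, a list of rows, each an object of numbers: "wx", "wy", "wz": the turn, a rotation vector about the tool's x, y, z in degrees; "tx", "ty", "tz": the shift along the tool's x, y, z in mm; "gripper": the opening, from -1 (shut) to 1 (fully open). A call has 1 to 5 rows; each row is the pose to reach, as a shift and turn from the pose commanded when the call began, along the tool's axes at that moment; what a row does not reach only later rows make up. A row lasts 1/12 s, in which the tool goes at most 41.7 mm and 7.16 degrees, less where a joint would pass 70% of its speed; a pose out of reach is approached as far as the arm can. A call with a gripper value outside its range is refused whole. The fingers move at their own pace and stop on an object; FORCE is the grip in N (left out, the last holds). Time passes only in rows, so rows that repeat a pose let the fingers close. It gives the time, the measured TCP pose, the force, the opening and the grip force at its end, in the units of the state.
- get_obs(): the state, without advancing time (a new reading comes with each control period).
- optics.read_camera(name): name is "side" or "top" or "wrist"; returns (picture, depth): 400x640x3 uint8, red, green, blue; 400x640 float32, m along the optical axis (not along the pixel's ray), 0 where there is no reading.
- optics.camera_info(name): a dict with "fovy" (degrees; the focal length in pixels is half the picture's height over the tangent of half this angle, whatever the lens; pixels are square), "cx", "cy" (the principal point, pixels), "R" (3x3) and "t" (3): a world point X has camera coordinates R X + t; the wrist camera has in their place "tool_from_camera" (4x4, takes a point from camera to tool coordinates, whose origin is the TCP and whose axes are the flange's). Camera axes: x right, y down, z forward; pixel columns grow to the right and rows downward; lengths in m; the calibration is good to about 2 mm. A picture is of the moment at which its call begins: read the wrist's pose just before it. camera_info takes no time and is no camera call.
- env.sign_off(): hands the job in; it is judged then, once.
Trained networks look in the newest picture that a camera, given by its name, has taken for a name from the list of things; names that differ only in an ending like _2 or _b are one class to them, and where a whole thing is asked for, a point or a joint stands for the part that bears it (a point fixed in the world has none). Each returns a list of dicts, best first, with "confidence" (0 to 1); they miss things now and then, are a little off and sometimes report something else, mostly with a low value. They report only what shows in the picture. A call takes as long as a camera call. They do not tell look-alikes from the thing itself.
- nets.look_for(query, camera): "point" ([x, y, z] in m, in world coordinates, good to about 4 mm: the middle of the surface that is visible of it).
- nets.place_of(query, camera): "point" ([x, y, z] in m, in world coordinates, good to about 4 mm: a listed point, or the origin of a listed thing).
The state is a dict: "time_s": time; "qpos": joint angles; "joint_velocities": joint speeds; "effort": joint torques, N m; "tool_pos": TCP position; "tool_rot": TCP orientation; "force": force on the tool from outside, world axes, zero at the start; "wrist_torque": the same for the moment, N m; "grip_width": finger opening in m; "grasp_force": force on a finger pad.
Only numpy, scipy, OpenCV 4.12 (cv2) and the standard library are available. Lean on these libraries where they do the work, as an engineer would, in place of code of your own. Each camera call takes 0.05 s, during which the arm holds its last target. There are 200 camera calls.

## Working session

There is one attempt and no reset: what is moved stays moved. The work goes in short steps, Python scripts to look and compute and a shell command to move; the robot and the scene stay as the last step left them, time stands still between calls to the robot, and variables do not carry over. Pictures are saved under pics/ and viewed, at most 10 in all, crops included, and the job is handed in when it is done.

```bash
mkdir -p pics; ls; cat > h.py <<'E'
import numpy as np, cv2
from cell import get_obs, optics, env, nets
from scipy.spatial.transform import Rotation as Ro
def cam(name):
    o=get_obs(); p,d=optics.read_camera(name); i=optics.camera_info(name)
    f=p.shape[0]/2/np.tan(np.radians(i['fovy']/2))
    if name=='wrist':
        T=np.eye(4); T[:3,:3]=Ro.from_euler('xyz',o['tool_rot'],degrees=True).as_matrix(); T[:3,3]=o['tool_pos']
        W=T@np.array(i['tool_from_camera'])
    else:
        R=np.array(i['R']); W=np.eye(4); W[:3,:3]=R.T; W[:3,3]=-R.T@np.array(i['t'])
    v,u=np.mgrid[:p.shape[0],:p.shape[1]]
    X=np.stack([(u-i['cx'])/f*d,(v-i['cy'])/f*d,d],-1)@W[:3,:3].T+W[:3,3]
    X[d==0]=np.nan
    return p,d,X,W,f,i
def pix(P,W,f,i):
    c=W[:3,:3].T@(np.array(P)-W[:3,3]); return np.round([c[0]/c[2]*f+i['cx'],c[1]/c[2]*f+i['cy']]).astype(int)
def save(p,n): cv2.imwrite('pics/'+n,p[...,::-1])
E
python3 - <<'E'
from h import *
print(get_obs())
for c in ['top','side']:
    p,d,X,W,f,i=cam(c); save(p,c+'1.png'); np.save(c+'1.npy',X)
    for q in ['sand_block','lid_bar','lid_pivot','store_box','box_lid','masking_tape','pencil','tape_measure','screw_jar','chisel']:
        for fn in ('place_of','look_for'):
            if fn=='look_for' and q not in('sand_block',): continue
            try: r=getattr(nets,fn)(q,c)
            except Exception as e: print(q,fn,e); continue
            for k in r[:4]: print(c,q,fn,np.round(k['point'],3),round(k['confidence'],2),pix(k['point'],W,f,i))
E
```

```text
pics
{'time_s': 0.0, 'qpos': array([-69.0345683 ,  18.43957393,  -4.01392838,  83.17494875,
         1.29550828,  78.54163387,  -3.25929145]), 'joint_velocities': array([-0.00717947,  0.02104571,  0.06335723,  0.05591675,  0.04113397,
        0.04519735, -0.0480158 ]), 'effort': array([-1.50081774e-03, -4.91278553e+01, -4.04913062e-01, -3.12542081e+01,
       -6.42033597e-02,  4.34854743e-02,  1.65929691e-04]), 'tool_pos': array([0.22386667, 0.6096359 , 0.22145507]), 'tool_rot': array([-1.79889110e+02,  6.80941475e-03,  1.59843614e+02]), 'force': array([0.2462909 , 0.72101275, 0.96817638]), 'wrist_torque': array([-0.02663645,  0.02587133,  0.02554084]), 'grasp_force': 0.0, 'grip_width': 0.08724209031352835}
top sand_block place_of [ 0.675  0.185 -0.001] 0.59 [259 169]
top sand_block place_of [ 0.591 -0.021  0.096] 0.56 [316 188]
top sand_block place_of [ 0.393 -0.157 -0.005] 0.5 [353 248]
top sand_block look_for [ 0.586 -0.024  0.129] 0.87 [317 188]
top sand_block look_for [ 0.395 -0.158  0.018] 0.78 [354 248]
top sand_block look_for [0.666 0.181 0.029] 0.62 [259 170]
top lid_bar pla
[... 1059 characters left out ...]
16   0.021] 0.61 [308 263]
side lid_bar place_of [ 0.46  -0.028  0.131] 0.61 [296 210]
side lid_bar place_of [ 0.586 -0.017  0.097] 0.23 [321 193]
side lid_pivot place_of [ 0.679 -0.061  0.087] 0.79 [347 187]
side store_box place_of [ 0.584 -0.048 -0.001] 0.77 [326 213]
box_lid place_of it knows: chisel, lid_bar, lid_pivot, masking_tape, pencil, sand_block, screw_jar, store_box, tape_measure
side masking_tape place_of [0.515 0.394 0.003] 0.85 [238 155]
side pencil place_of [ 0.364  0.204 -0.001] 0.66 [237 206]
side tape_measure place_of [ 0.456 -0.535  0.007] 0.6 [403 329]
side screw_jar place_of [ 0.67  -0.435  0.   ] 0.74 [422 267]
side chisel place_of [ 0.36   0.459 -0.005] 0.57 [197 168]
```

```bash
python3 - <<'E'
import cv2,numpy as np
t=cv2.imread('pics/top1.png');s=cv2.imread('pics/side1.png')
a=cv2.resize(t[120:300,150:490],(800,424),interpolation=cv2.INTER_CUBIC)
cv2.imwrite('pics/topc.png',a)
cv2.imwrite('pics/sidec.png',cv2.resize(s[130:330,170:440],(800,593),interpolation=cv2.INTER_CUBIC))
E
```

```text
(no output)
```

View pics/topc.png

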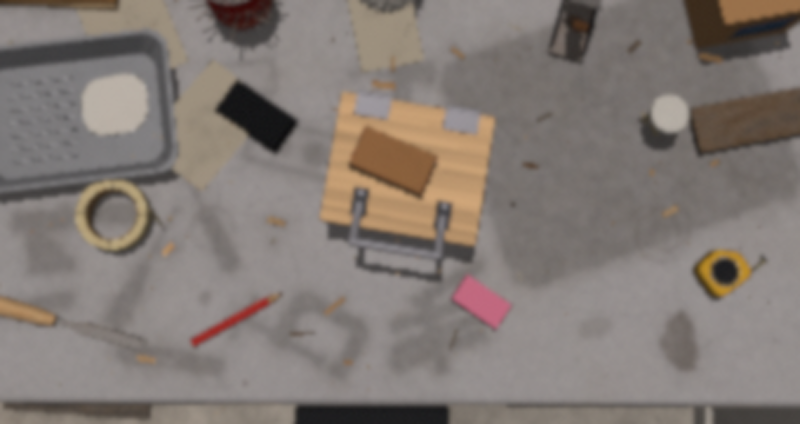

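View pics/sidec.png

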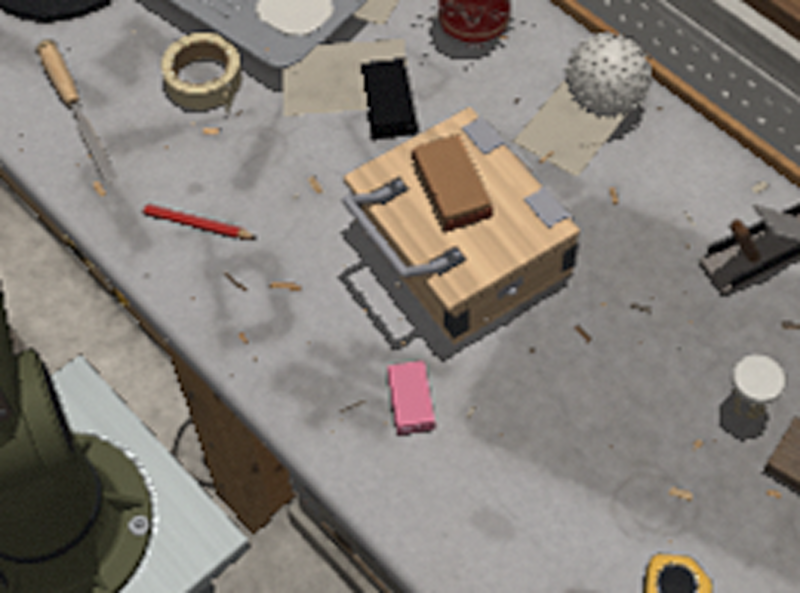

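The top crop shows three blocks of the same shape. Cork-brown at px (317,188) on the lid, black at (259,170) and pink at (354,248), both on the bench. The brown one on the lid fits "cork, lying on the lid", and the side crop (enlarged) confirms it at px (323,190). The bench between the box and the masking tape, around (0.50, 0.23), is clear.

```bash
python3 - <<'E'
from h import *
for c in ['top','side']:
    X=np.load(c+'1.npy'); im=cv2.imread(f'pics/{c}1.png')[...,::-1].astype(int)
    z=X[...,2]
    def rect(m,n):
        P=X[m]; r=cv2.minAreaRect((P[:,:2]*1000).astype(np.float32)); print(c,n,m.sum(),'z',np.round(np.nanmedian(P[:,2]),4),np.round(np.median(P,0),3),r)
    near=(abs(X[...,0]-.587)<.07)&(abs(X[...,1]+.022)<.08)
    rect(near&(z>.119)&(z<.14),'block')
    lid=(abs(X[...,0]-.6)<.14)&(abs(X[...,1]+.045)<.17)&(z>.09)&(z<.108)
    k=cv2.morphologyEx(lid.astype(np.uint8),cv2.MORPH_OPEN,np.ones((3,3)));rect(k>0,'lid')
    bar=(X[...,0]<.49)&(X[...,0]>.42)&(abs(X[...,1]+.03)<.1)&(z>.118)&(z<.15)
    rect(bar,'bar'); P=X[bar]; print(np.polyfit(P[:,1],P[:,0],1))
    spot=(abs(X[...,0]-.505)<.07)&(abs(X[...,1]-.23)<.08); print('spot z',np.nanpercentile(z[spot],[1,50,99]))
E
```

```text
top block 608 z 0.1287 [ 0.587 -0.024  0.129] ((588.4695434570312, -22.859386444091797), (112.07978820800781, 60.87080764770508), 67.66223907470703)
top lid 2978 z 0.1008 [ 0.573 -0.055  0.101] ((583.702880859375, -44.86772918701172), (226.17645263671875, 194.75404357910156), 81.1152114868164)
top bar 183 z 0.1357 [ 0.464 -0.032  0.136] ((467.63555908203125, -28.729270935058594), (131.6109619140625, 37.28657531738281), 89.37415313720703)
[0.09021349 0.46832652]
spot z [-0.00713306  0.00036117  0.00845693]
side block 458 z 0.1278 [ 0.586 -0.026  0.128] ((587.5457153320312, -24.84534454345703), (115.44768524169922, 61.51094436645508), 68.1578598022461)
side lid 2257 z 0.1005 [ 0.566 -0.07   0.101] ((583.1630249023438, -46.06697082519531), (231.693603515625, 196.3650665283203), 81.4888916015625)
side bar 144 z 0.1352 [ 0.463 -0.035  0.135] ((468.77783203125, -29.93524169921875), (130.65573120117188, 35.79590606689453), 87.50070190429688)
[0.10766661 0.46785411]
spot z [-0.00833156  0.0002627   0.00898303]
```

```bash
cat > go.py <<'E'
import sys; from h import *
x,y,z,yaw=map(float,sys.argv[1:5]); o=get_obs()
R=Ro.from_euler('xyz',o['tool_rot'],degrees=True)
d=R.inv().apply(np.array([x,y,z])-o['tool_pos'])*1000
w=(R.inv()*Ro.from_euler('xyz',[180,0,yaw],degrees=True)).as_rotvec(degrees=True)
print('t',round(o['time_s'],2),'pos',o['tool_pos'].round(4),'rpy',o['tool_rot'].round(2),'F',o['force'].round(1),'w',round(o['grip_width'],4),'g',round(o['grasp_force'],1)); print('shift',d.round(1),'len',np.linalg.norm(d).round(),'turn',w.round(1))
E
python3 -m creep '[{"tx":-32,"ty":-27,"tz":-6,"wz":6},{"tx":-64,"ty":-54,"tz":-12,"wz":12},{"tx":-96,"ty":-81,"tz":-18,"wz":18},{"tx":-128,"ty":-108,"tz":-24,"wz":24},{"tx":-160,"ty":-134,"tz":-30,"wz":30}]'
python3 go.py 0.585 -0.03 0.25 68
```

```text
t 1.1 pos [0.224  0.6102 0.2226] rpy [180.     0.   159.85] F [ 0.1  0.2 -0.1] w 0.087 g 0.0
shift [-559.5 -476.6  -27.4] len 735.0 turn [ 0.   0.  91.8]validation failed for argument at $[0]...
```

```bash
python3 -m creep '[{"wx":0,"wy":0,"wz":6,"tx":-32,"ty":-27,"tz":-6,"gripper":1},{"wx":0,"wy":0,"wz":12,"tx":-64,"ty":-54,"tz":-12,"gripper":1},{"wx":0,"wy":0,"wz":18,"tx":-96,"ty":-81,"tz":-18,"gripper":1},{"wx":0,"wy":0,"wz":24,"tx":-128,"ty":-108,"tz":-24,"gripper":1},{"wx":0,"wy":0,"wz":30,"tx":-160,"ty":-134,"tz":-30,"gripper":1}]'
python3 go.py 0.585 -0.03 0.25 68
```

```text
time_s: 1.52
tool_pos: [0.3274, 0.4296, 0.2526]
tool_rot: [180.0, -0.0, 129.6]
force: [0.9, -0.5, 0.6]
grip_width: 0.0869
grasp_force: 0.0
t 1.52 pos [0.3274 0.4296 0.2526] rpy [ 1.7998e+02 -1.0000e-02  1.2956e+02] F [ 0.9 -0.5  0.6] w 0.0869 g 0.0
shift [-518.4  -94.1    2.4] len 527.0 turn [ 0.  -0.  61.6]
```

```bash
python3 -m creep '[{"wx":0,"wy":0,"wz":6,"tx":-40,"ty":-7,"tz":0,"gripper":1},{"wx":0,"wy":0,"wz":12,"tx":-80,"ty":-14,"tz":0,"gripper":1},{"wx":0,"wy":0,"wz":18,"tx":-120,"ty":-21,"tz":0,"gripper":1},{"wx":0,"wy":0,"wz":24,"tx":-160,"ty":-28,"tz":0,"gripper":1},{"wx":0,"wy":0,"wz":30,"tx":-200,"ty":-35,"tz":0,"gripper":1}]'
python3 go.py 0.585 -0.03 0.25 68
```

```text
time_s: 1.93
tool_pos: [0.4287, 0.2536, 0.2526]
tool_rot: [180.0, -0.0, 99.6]
force: [1.0, 0.3, 0.3]
grip_width: 0.0871
grasp_force: 0.0
t 1.93 pos [0.4287 0.2536 0.2526] rpy [ 1.7995e+02 -5.0000e-02  9.9560e+01] F [1.  0.3 0.3] w 0.0871 g 0.0
shift [-305.6  107.1    2.4] len 324.0 turn [ 0.  -0.1 31.6]
```

```bash
python3 -m creep '[{"wx":0,"wy":0,"wz":6,"tx":-38,"ty":13,"tz":0,"gripper":1},{"wx":0,"wy":0,"wz":12,"tx":-76,"ty":26,"tz":0,"gripper":1},{"wx":0,"wy":0,"wz":18,"tx":-114,"ty":39,"tz":0,"gripper":1},{"wx":0,"wy":0,"wz":25,"tx":-152,"ty":52,"tz":0,"gripper":1},{"wx":0,"wy":0,"wz":31,"tx":-190,"ty":66,"tz":0,"gripper":1}]'
python3 go.py 0.585 -0.03 0.25 68
```

```text
time_s: 2.35
tool_pos: [0.5261, 0.0776, 0.2527]
tool_rot: [180.0, -0.1, 68.5]
force: [0.6, 1.1, 0.4]
grip_width: 0.0871
grasp_force: 0.0
t 2.35 pos [0.5261 0.0776 0.2527] rpy [ 1.7997e+02 -6.0000e-02  6.8520e+01] F [0.6 1.1 0.4] w 0.0871 g 0.0
shift [-78.6  94.2   2.7] len 123.0 turn [ 0.  -0.1  0.5]
```

```bash
python3 -m creep '[{"wx":0,"wy":0,"wz":0,"tx":-24,"ty":30,"tz":0,"gripper":1},{"wx":0,"wy":0,"wz":0,"tx":-50,"ty":60,"tz":0,"gripper":1},{"wx":0,"wy":0,"wz":0.5,"tx":-70,"ty":84,"tz":0,"gripper":1},{"wx":0,"wy":0,"wz":0.5,"tx":-79,"ty":94,"tz":0,"gripper":1},{"wx":0,"wy":0,"wz":0.5,"tx":-79,"ty":94,"tz":0,"gripper":1}]'
python3 - <<'E'
from h import *
p,d,X,W,f,i=cam('wrist'); save(p,'w1.png'); z=X[...,2]; np.save('w1.npy',X)
def rect(m,n):
    P=X[m]; r=cv2.minAreaRect((P[:,:2]*1000).astype(np.float32)); print(n,m.sum(),np.round(np.median(P,0),4),[np.round(a,1) for a in r])
m=(abs(X[...,0]-.587)<.07)&(abs(X[...,1]+.022)<.075)&(z>.121)&(z<.14)&(X[...,0]>.53)
rect(m,'block')
for q in ['sand_block','lid_bar']:
    for k in nets.place_of(q,'wrist')[:2]: print(q,np.round(k['point'],3),round(k['confidence'],2),pix(k['point'],W,f,i))
b=(X[...,0]<.55)&(X[...,0]>.42)&(abs(X[...,1]+.03)<.1)&(z>.109)&(z<.15)
for x0 in np.arange(.44,.55,.01):
    P=X[b&(abs(X[...,0]-x0)<.005)]
    if len(P): print(round(x0,3),len(P),'y',np.unique(np.round(P[:,1],2)),'z',P[:,2].max().round(3))
# grasp finger boxes
for s in (-1,1):
    for e in(38,54): print('finger',pix([.588+s*e/1000*.927,-.024-s*e/1000*.375,.11],W,f,i))
E
```

```text
time_s: 2.77
tool_pos: [0.5855, -0.0332, 0.2522]
tool_rot: [179.9, 0.1, 67.9]
force: [-1.7, -0.6, 0.1]
grip_width: 0.0872
grasp_force: 0.0
block 7325 [ 0.5912 -0.0164  0.1283] [array([589.9, -20.9]), array([109.3,  60.1]), np.float64(67.5)]
sand_block [ 0.589 -0.022  0.1  ] 0.76 [319 175]
sand_block [ 0.465 -0.025  0.131] 0.65 [202 233]
lid_bar [ 0.464 -0.029  0.131] 0.91 [202 236]
0.46 237 y [-0.05 -0.04 -0.03 -0.02 -0.01  0.    0.01] z 0.138
0.47 807 y [-0.05 -0.04 -0.03 -0.02 -0.01 -0.    0.01  0.02  0.03  0.04] z 0.139
0.48 419 y [-0.09 -0.08  0.01  0.02  0.03  0.04] z 0.139
0.49 290 y [-0.09 -0.08  0.03  0.04] z 0.132
0.5 233 y [-0.1  -0.09  0.02  0.03  0.04] z 0.126
0.51 143 y [-0.09  0.02  0.03  0.04] z 0.117
0.52 77 y [0.02 0.03] z 0.112
0.53 9 y [0.02 0.03] z 0.11
0.54 12 y [-0.06 -0.05] z 0.128
0.55 79 y [-0.06 -0.05 -0.04] z 0.13
finger [280 180]
finger [264 180]
finger [357 180]
finger [373 180]
```

View pics/w1.png

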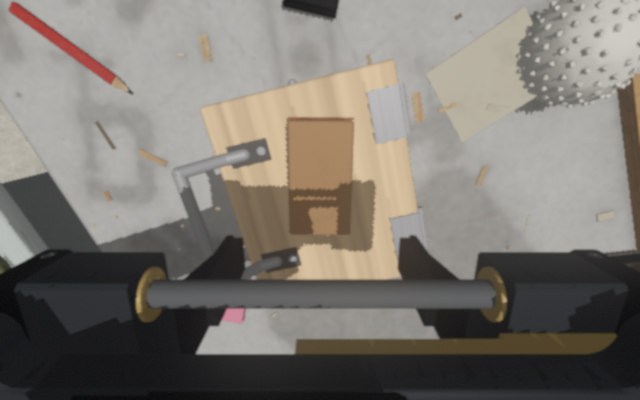

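Brown block at px (287–353, 118–236). The handle's leg feet are at (255,150) and (285,257). Gripping 10 mm off-centre along the block keeps the near finger clear of both feet.

```bash
python3 go.py 0.5852 -0.0313 0.104 67.6
python3 -m creep '[{"wx":0,"wy":0,"wz":0,"tx":1,"ty":0,"tz":30,"gripper":1},{"wx":0,"wy":0,"wz":0,"tx":2,"ty":0,"tz":65,"gripper":1},{"wx":0,"wy":0,"wz":0,"tx":2,"ty":0,"tz":95,"gripper":1},{"wx":0,"wy":0,"wz":0,"tx":2,"ty":0,"tz":115,"gripper":1},{"wx":0,"wy":0,"wz":0,"tx":2,"ty":0,"tz":125,"gripper":1}]'
python3 go.py 0.5852 -0.0313 0.104 67.6
```

```text
t 2.92 pos [ 0.5844 -0.0267  0.2521] rpy [-1.7995e+02 -4.0000e-02  6.8420e+01] F [-0.3  0.8 -0.3] w 0.0872 g 0.0
shift [ -4.1   2.5 148.1] len 148.0 turn [-0.  -0.   0.8]
time_s: 3.33
tool_pos: [0.583, -0.0235, 0.1241]
tool_rot: [-179.7, 0.1, 68.5]
force: [0.5, 0.4, 0.2]
grip_width: 0.0873
grasp_force: 0.0
t 3.33 pos [ 0.583  -0.0235  0.1241] rpy [-1.7972e+02  5.0000e-02  6.8550e+01] F [0.5 0.4 0.2] w 0.0873 g 0.0
shift [-6.5  5.  20.1] len 22.0 turn [-0.3  0.1  0.9]
```

```bash

python3 -m creep '[{"wx":0,"wy":0,"wz":0,"tx":0,"ty":0,"tz":0,"gripper":1},{"wx":0,"wy":0,"wz":0,"tx":0,"ty":0,"tz":0,"gripper":1}]'
python3 go.py 0.5852 -0.0313 0.104 67.6
```

```text
time_s: 3.5
tool_pos: [0.5857, -0.025, 0.1279]
tool_rot: [180.0, -0.0, 68.4]
force: [-0.4, -0.4, 0.1]
grip_width: 0.0869
grasp_force: 0.0
t 3.5 pos [ 0.5857 -0.025   0.1279] rpy [ 1.7998e+02 -4.0000e-02  6.8440e+01] F [-0.4 -0.4  0.1] w 0.0869 g 0.0
shift [-6.   1.9 23.9] len 25.0 turn [ 0.  -0.   0.8]
```

```bash

python3 -m creep '[{"wx":0,"wy":0,"wz":0.4,"tx":-3,"ty":1,"tz":8,"gripper":1},{"wx":0,"wy":0,"wz":0.8,"tx":-6,"ty":2,"tz":15,"gripper":1},{"wx":0,"wy":0,"wz":0.8,"tx":-6,"ty":2,"tz":21,"gripper":1},{"wx":0,"wy":0,"wz":0.8,"tx":-6,"ty":2,"tz":23,"gripper":1},{"wx":0,"wy":0,"wz":0.8,"tx":-6,"ty":2,"tz":23,"gripper":1}]'
python3 go.py 0.5852 -0.0313 0.104 67.6
```

```text
time_s: 3.92
tool_pos: [0.5846, -0.0327, 0.1036]
tool_rot: [-179.9, 0.0, 67.5]
force: [-0.9, 0.6, 0.8]
grip_width: 0.087
grasp_force: 0.0
t 3.92 pos [ 0.5846 -0.0327  0.1036] rpy [-1.7994e+02  2.0000e-02  6.7520e+01] F [-0.9  0.6  0.8] w 0.087 g 0.0
shift [ 1.5  0.  -0.4] len 2.0 turn [-0.1  0.  -0.1]
```

```bash

python3 -m creep '[{"wx":0,"wy":0,"wz":0,"tx":0,"ty":0,"tz":0,"gripper":0.3},{"wx":0,"wy":0,"wz":0,"tx":0,"ty":0,"tz":0,"gripper":0.3},{"wx":0,"wy":0,"wz":0,"tx":0,"ty":0,"tz":0,"gripper":0.2},{"wx":0,"wy":0,"wz":0,"tx":0,"ty":0,"tz":0,"gripper":0.2},{"wx":0,"wy":0,"wz":0,"tx":0,"ty":0,"tz":0,"gripper":0.2}]' 15
python3 go.py 0.5852 -0.0313 0.104 67.6
```

```text
time_s: 4.33
tool_pos: [0.5852, -0.0325, 0.1044]
tool_rot: [180.0, -0.0, 67.5]
force: [-0.3, -0.0, -0.1]
grip_width: 0.0614
grasp_force: 0.0
t 4.33 pos [ 0.5852 -0.0325  0.1044] rpy [ 1.7998e+02 -1.0000e-02  6.7550e+01] F [-0.3 -0.  -0.1] w 0.0614 g 0.0
shift [ 1.1 -0.5  0.4] len 1.0 turn [ 0.  -0.  -0.1]
```

```bash

python3 -m creep '[{"wx":0,"wy":0,"wz":0,"tx":0,"ty":0,"tz":0,"gripper":-0.2},{"wx":0,"wy":0,"wz":0,"tx":0,"ty":0,"tz":0,"gripper":-0.2},{"wx":0,"wy":0,"wz":0,"tx":0,"ty":0,"tz":0,"gripper":-0.2},{"wx":0,"wy":0,"wz":0,"tx":0,"ty":0,"tz":0,"gripper":-0.2},{"wx":0,"wy":0,"wz":0,"tx":0,"ty":0,"tz":0,"gripper":-0.2}]' 18
python3 go.py 0.5852 -0.0313 0.104 67.6
```

```text
time_s: 4.75
tool_pos: [0.5852, -0.0325, 0.1044]
tool_rot: [180.0, -0.0, 67.5]
force: [-0.6, 0.3, 1.5]
grip_width: 0.0602
grasp_force: 18.0
t 4.75 pos [ 0.5852 -0.0325  0.1044] rpy [ 1.7999e+02 -2.0000e-02  6.7550e+01] F [-0.6  0.3  1.5] w 0.0602 g 18.0
shift [ 1.1 -0.5  0.4] len 1.0 turn [ 0.  -0.  -0.1]
```

```bash

python3 -m creep '[{"wx":0,"wy":0,"wz":0,"tx":0,"ty":0,"tz":-8,"gripper":-0.2},{"wx":0,"wy":0,"wz":0,"tx":0,"ty":0,"tz":-28,"gripper":-0.2},{"wx":0,"wy":0,"wz":0,"tx":0,"ty":0,"tz":-58,"gripper":-0.2},{"wx":0,"wy":0,"wz":0,"tx":0,"ty":0,"tz":-80,"gripper":-0.2},{"wx":0,"wy":0,"wz":0,"tx":0,"ty":0,"tz":-90,"gripper":-0.2}]'
python3 go.py 0.505 0.23 0.194 67.6
```

```text
time_s: 5.17
tool_pos: [0.5867, -0.0329, 0.1979]
tool_rot: [179.7, -0.1, 67.5]
force: [1.2, -0.5, -0.7]
grip_width: 0.0597
grasp_force: 18.0
t 5.17 pos [ 0.5867 -0.0329  0.1979] rpy [ 1.7975e+02 -1.3000e-01  6.7530e+01] F [ 1.2 -0.5 -0.7] w 0.0597 g 18.0
shift [ 211.7 -176.     3.6] len 275.0 turn [ 0.3 -0.1 -0.1]
```

```bash

python3 -m creep '[{"wx":0,"wy":0,"wz":0,"tx":15,"ty":-12,"tz":0,"gripper":-0.2},{"wx":0,"wy":0,"wz":0,"tx":40,"ty":-33,"tz":0,"gripper":-0.2},{"wx":0,"wy":0,"wz":0,"tx":66,"ty":-55,"tz":0,"gripper":-0.2},{"wx":0,"wy":0,"wz":0,"tx":92,"ty":-77,"tz":0,"gripper":-0.2},{"wx":0,"wy":0,"wz":0,"tx":118,"ty":-98,"tz":0,"gripper":-0.2}]'
python3 -m creep '[{"wx":0,"wy":0,"wz":0,"tx":26,"ty":-22,"tz":0,"gripper":-0.2},{"wx":0,"wy":0,"wz":0,"tx":52,"ty":-44,"tz":0,"gripper":-0.2},{"wx":0,"wy":0,"wz":0,"tx":76,"ty":-63,"tz":0,"gripper":-0.2},{"wx":0,"wy":0,"wz":0,"tx":92,"ty":-76,"tz":0,"gripper":-0.2},{"wx":0,"wy":0,"wz":0,"tx":94,"ty":-78,"tz":0,"gripper":-0.2}]'
python3 go.py 0.505 0.23 0.0044 67.6
```

```text
time_s: 5.58
tool_pos: [0.5384, 0.1152, 0.1937]
tool_rot: [-180.0, 0.0, 67.5]
force: [0.7, 0.5, -1.0]
grip_width: 0.06
grasp_force: 18.0
time_s: 6.0
tool_pos: [0.5007, 0.2362, 0.1934]
tool_rot: [-179.9, -0.0, 68.0]
force: [-0.6, 0.1, -1.5]
grip_width: 0.0602
grasp_force: 18.0
t 6.0 pos [0.5007 0.2362 0.1934] rpy [-1.7986e+02 -4.0000e-02  6.7990e+01] F [-0.6  0.1 -1.5] w 0.0602 g 18.0
shift [ -4.3   6.8 189. ] len 189.0 turn [-0.1 -0.   0.4]
```

Descend to near the bench.

```bash

python3 -m creep '[{"wx":0,"wy":0,"wz":0,"tx":0,"ty":0,"tz":20,"gripper":-0.2},{"wx":0,"wy":0,"wz":0,"tx":0,"ty":0,"tz":55,"gripper":-0.2},{"wx":0,"wy":0,"wz":0,"tx":0,"ty":0,"tz":90,"gripper":-0.2},{"wx":0,"wy":0,"wz":0,"tx":0,"ty":0,"tz":120,"gripper":-0.2},{"wx":0,"wy":0,"wz":0,"tx":0,"ty":0,"tz":140,"gripper":-0.2}]'
python3 -m creep '[{"wx":0,"wy":0,"wz":0,"tx":0,"ty":0,"tz":15,"gripper":-0.2},{"wx":0,"wy":0,"wz":0,"tx":0,"ty":0,"tz":25,"gripper":-0.2},{"wx":0,"wy":0,"wz":0,"tx":0,"ty":0,"tz":33,"gripper":-0.2},{"wx":0,"wy":0,"wz":0,"tx":0,"ty":0,"tz":37,"gripper":-0.2},{"wx":0,"wy":0,"wz":0,"tx":0,"ty":0,"tz":37,"gripper":-0.2}]'
python3 - <<'E'
from h import *
p,d,X,W,f,i=cam('side'); save(cv2.resize(p[120:300,190:390],(800,720))[:600],'s2.png')
E
python3 go.py 0.505 0.23 0.0044 67.6
```

```text
time_s: 6.42
tool_pos: [0.5015, 0.2285, 0.0506]
tool_rot: [-179.9, 0.2, 67.5]
force: [-0.2, -0.7, -0.6]
grip_width: 0.0602
grasp_force: 18.0
time_s: 6.83
tool_pos: [0.5033, 0.2302, 0.0168]
tool_rot: [-180.0, 0.0, 67.5]
force: [0.1, 0.1, -0.7]
grip_width: 0.06
grasp_force: 18.0
t 6.88 pos [0.5038 0.2306 0.0175] rpy [ 1.7998e+02 -2.0000e-02  6.7530e+01] F [ 1.4 -0.6  0. ] w 0.0597 g 18.0
shift [-0.1  1.4 13.1] len 13.0 turn [ 0.  -0.  -0.1]
```

View pics/s2.png

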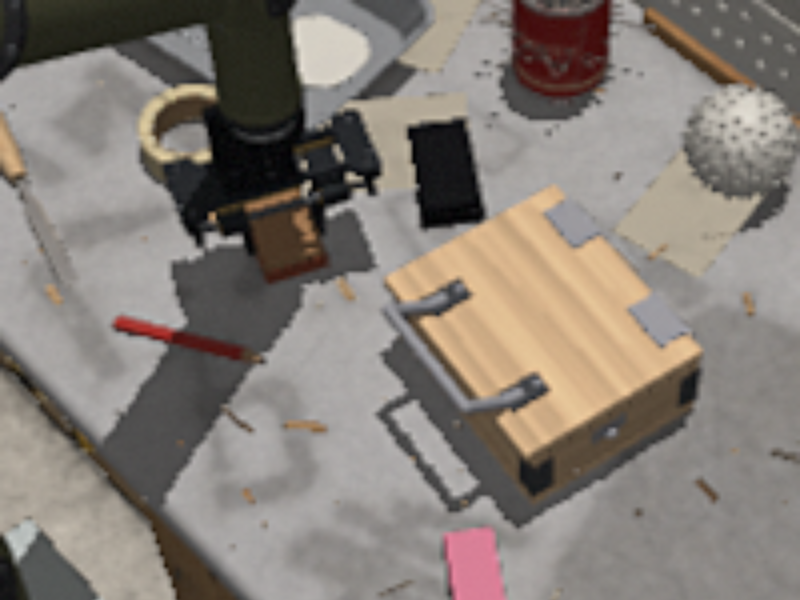

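The crop shows the cork block level in the fingers at crop px (285,240). The pencil, masking tape, black block and box are all clear of it. Lowering slowly.

```bash

python3 -m creep '[{"wx":0,"wy":0,"wz":0,"tx":0,"ty":0,"tz":4,"gripper":-0.2},{"wx":0,"wy":0,"wz":0,"tx":0,"ty":0,"tz":8,"gripper":-0.2},{"wx":0,"wy":0,"wz":0,"tx":0,"ty":0,"tz":10,"gripper":-0.2},{"wx":0,"wy":0,"wz":0,"tx":0,"ty":0,"tz":11,"gripper":-0.2},{"wx":0,"wy":0,"wz":0,"tx":0,"ty":0,"tz":11,"gripper":-0.2}]'
python3 go.py 0.505 0.23 0.0044 67.6
```

```text
time_s: 7.3
tool_pos: [0.5033, 0.2306, 0.0061]
tool_rot: [-180.0, 0.0, 67.5]
force: [0.4, 0.6, -0.3]
grip_width: 0.0601
grasp_force: 18.0
t 7.3 pos [0.5033 0.2306 0.0061] rpy [-1.7999e+02  1.0000e-02  6.7550e+01] F [ 0.4  0.6 -0.3] w 0.0601 g 18.0
shift [0.1 1.8 1.7] len 2.0 turn [-0.   0.  -0.1]
```

```bash

python3 -m creep '[{"wx":0,"wy":0,"wz":0,"tx":0,"ty":0,"tz":0.5,"gripper":-0.2},{"wx":0,"wy":0,"wz":0,"tx":0,"ty":0,"tz":1,"gripper":-0.2},{"wx":0,"wy":0,"wz":0,"tx":0,"ty":0,"tz":1,"gripper":-0.2},{"wx":0,"wy":0,"wz":0,"tx":0,"ty":0,"tz":1,"gripper":-0.2}]'
python3 go.py 0.505 0.23 0.0044 67.6
```

```text
time_s: 7.63
tool_pos: [0.5035, 0.2307, 0.0053]
tool_rot: [180.0, -0.0, 67.5]
force: [-0.3, -0.1, -0.3]
grip_width: 0.0601
grasp_force: 18.0
t 7.63 pos [0.5035 0.2307 0.0053] rpy [ 1.7999e+02 -1.0000e-02  6.7550e+01] F [-0.3 -0.1 -0.3] w 0.0601 g 18.0
shift [-0.   1.7  0.9] len 2.0 turn [ 0.  -0.  -0.1]
```

```bash

python3 -m creep '[{"wx":0,"wy":0,"wz":0,"tx":0,"ty":0,"tz":0.7,"gripper":-0.2},{"wx":0,"wy":0,"wz":0,"tx":0,"ty":0,"tz":1.3,"gripper":-0.2},{"wx":0,"wy":0,"wz":0,"tx":0,"ty":0,"tz":1.5,"gripper":-0.2},{"wx":0,"wy":0,"wz":0,"tx":0,"ty":0,"tz":1.5,"gripper":-0.2}]'
```

```text
time_s: 7.97
tool_pos: [0.5036, 0.2307, 0.0044]
tool_rot: [-180.0, -0.0, 67.5]
force: [-2.9, -1.2, 4.8]
grip_width: 0.0598
grasp_force: 18.0
```

```bash

python3 -m creep '[{"wx":0,"wy":0,"wz":0,"tx":0,"ty":0,"tz":0,"gripper":0.45},{"wx":0,"wy":0,"wz":0,"tx":0,"ty":0,"tz":0,"gripper":0.6},{"wx":0,"wy":0,"wz":0,"tx":0,"ty":0,"tz":0,"gripper":0.8},{"wx":0,"wy":0,"wz":0,"tx":0,"ty":0,"tz":0,"gripper":0.8},{"wx":0,"wy":0,"wz":0,"tx":0,"ty":0,"tz":0,"gripper":0.8}]'
python3 -m creep '[{"wx":0,"wy":0,"wz":0,"tx":0,"ty":0,"tz":-10,"gripper":0.8},{"wx":0,"wy":0,"wz":0,"tx":0,"ty":0,"tz":-30,"gripper":0.8},{"wx":0,"wy":0,"wz":0,"tx":0,"ty":0,"tz":-65,"gripper":0.8},{"wx":0,"wy":0,"wz":0,"tx":0,"ty":0,"tz":-105,"gripper":0.8},{"wx":0,"wy":0,"wz":0,"tx":0,"ty":0,"tz":-145,"gripper":0.8}]'
python3 -m creep '[{"wx":0,"wy":0,"wz":0,"tx":0,"ty":0,"tz":-35,"gripper":0.6},{"wx":0,"wy":0,"wz":0,"tx":0,"ty":0,"tz":-65,"gripper":0.4},{"wx":0,"wy":0,"wz":0,"tx":0,"ty":0,"tz":-75,"gripper":0.2},{"wx":0,"wy":0,"wz":0,"tx":0,"ty":0,"tz":-75,"gripper":0.2},{"wx":0,"wy":0,"wz":0,"tx":0,"ty":0,"tz":-75,"gripper":0.2}]'
python3 go.py 0.466 -0.027 0.225 81
```

```text
time_s: 8.38
tool_pos: [0.5034, 0.2306, 0.0035]
tool_rot: [180.0, 0.0, 67.5]
force: [0.6, -1.0, -0.4]
grip_width: 0.0765
grasp_force: 0.0
time_s: 8.8
tool_pos: [0.5029, 0.2301, 0.1506]
tool_rot: [-180.0, 0.0, 67.5]
force: [1.1, 0.3, -0.4]
grip_width: 0.0781
grasp_force: 0.0
time_s: 9.22
tool_pos: [0.5033, 0.2305, 0.2237]
tool_rot: [180.0, -0.0, 67.5]
force: [-0.1, 0.8, -1.1]
grip_width: 0.0556
grasp_force: 0.0
t 9.22 pos [0.5033 0.2305 0.2237] rpy [ 1.7999e+02 -3.0000e-02  6.7540e+01] F [-0.1  0.8 -1.1] w 0.0556 g 0.0
shift [-252.3   63.9   -1.4] len 260.0 turn [  0.   -0.  -13.5]
```

```bash

python3 -m creep '[{"wx":0,"wy":0,"wz":-2,"tx":-20,"ty":5,"tz":0,"gripper":0.2},{"wx":0,"wy":0,"wz":-4,"tx":-50,"ty":13,"tz":0,"gripper":0.2},{"wx":0,"wy":0,"wz":-7,"tx":-85,"ty":21,"tz":0,"gripper":0.2},{"wx":0,"wy":0,"wz":-10,"tx":-120,"ty":30,"tz":0,"gripper":0.2},{"wx":0,"wy":0,"wz":-13.5,"tx":-155,"ty":39,"tz":0,"gripper":0.2}]'
python3 go.py 0.466 -0.027 0.225 81
```

```text
time_s: 9.63
tool_pos: [0.4783, 0.0708, 0.2211]
tool_rot: [-179.8, 0.1, 81.2]
force: [1.0, -0.0, 0.9]
grip_width: 0.0523
grasp_force: 0.0
t 9.63 pos [0.4783 0.0708 0.2211] rpy [-1.7978e+02  1.4000e-01  8.1240e+01] F [ 1.  -0.   0.9] w 0.0523 g 0.0
shift [-98.5   2.7  -3.7] len 99.0 turn [-0.2  0.1  0.2]
```

```bash

python3 -m creep '[{"wx":0,"wy":0,"wz":0,"tx":-35,"ty":1,"tz":0,"gripper":0.2},{"wx":0,"wy":0,"wz":0,"tx":-65,"ty":2,"tz":0,"gripper":0.2},{"wx":0,"wy":0,"wz":0,"tx":-88,"ty":3,"tz":0,"gripper":0.2},{"wx":0,"wy":0,"wz":0,"tx":-98,"ty":3,"tz":0,"gripper":0.2},{"wx":0,"wy":0,"wz":0,"tx":-98,"ty":3,"tz":0,"gripper":0.2}]'
python3 -m creep '[{"wx":0,"wy":0,"wz":0,"tx":0,"ty":0,"tz":0,"gripper":0.2},{"wx":0,"wy":0,"wz":0,"tx":0,"ty":0,"tz":0,"gripper":0.2}]'
python3 - <<'E'
from h import *
p,d,X,W,f,i=cam('wrist'); save(p,'w2.png'); z=X[...,2]
for k in nets.place_of('lid_bar','wrist')[:2]: print('bar',np.round(k['point'],3),round(k['confidence'],2),pix(k['point'],W,f,i))
b=(abs(X[...,0]-.466)<.02)&(abs(X[...,1]+.027)<.035)&(z>.12)&(z<.15)
P=X[b]; c=np.polyfit(P[:,1],P[:,0],1); print(len(P),c,'x@-.027',np.polyval(c,-.027),'topz',np.percentile(P[:,2],[50,90,98]))
r=cv2.minAreaRect((P[:,:2]*1000).astype(np.float32)); print(r)
o=get_obs(); print(o['tool_pos'],o['tool_rot'])
p,d,X,W,f,i=cam('side');z=X[...,2]
b=(abs(X[...,0]-.466)<.025)&(abs(X[...,1]+.027)<.035)&(z>.11)&(z<.15);P=X[b]
if len(P): print('side',len(P),P.mean(0),np.polyfit(P[:,1],P[:,0],1))
for k in nets.place_of('lid_bar','side')[:1]+nets.place_of('lid_pivot','side')[:1]: print(np.round(k['point'],3),round(k['confidence'],2))
r=[k for k in nets.place_of('sand_block','side')]; print([(k['point'],k['confidence']) for k in r])
m=(abs(X[...,0]-.507)<.08)&(abs(X[...,1]-.24)<.09)&(z>.02)&(z<.05)
print('placed',np.median(X[m],0),cv2.minAreaRect((X[m][:,:2]*1000).astype(np.float32)))
E
```

```text
time_s: 10.05
tool_pos: [0.4667, -0.0271, 0.2222]
tool_rot: [-179.9, 0.1, 80.8]
force: [0.3, 0.6, -0.9]
grip_width: 0.0525
grasp_force: 0.0
time_s: 10.22
tool_pos: [0.4678, -0.0227, 0.223]
tool_rot: [-179.9, 0.0, 81.2]
force: [0.7, -0.0, -0.6]
grip_width: 0.0523
grasp_force: 0.0
bar [ 0.462 -0.025  0.132] 0.89 [314 208]
1150 [0.15081088 0.46823205] x@-.027 0.4641601550999371 topz [0.13635951 0.13765953 0.13826512]
((463.8697204589844, -27.027050018310547), (71.57177734375, 11.68806266784668), 81.27886199951172)
[ 0.46802283 -0.02291442  0.22327395] [-1.79963131e+02  2.25491060e-02  8.12217295e+01]
side 65 [ 0.46221544 -0.02747602  0.13593424] [0.15930013 0.46659237]
[ 0.461 -0.025  0.131] 0.84
[ 0.677 -0.06   0.085] 0.85
[([0.5067, 0.2429, -0.0003], 0.63), ([0.392, -0.1587, -0.0022], 0.5)]
placed [0.50445903 0.24906002 0.02883761] ((514.9404296875, 269.215576171875), (178.16465759277344, 76.85739135742188), 56.47870635986328)
```

View pics/w2.png

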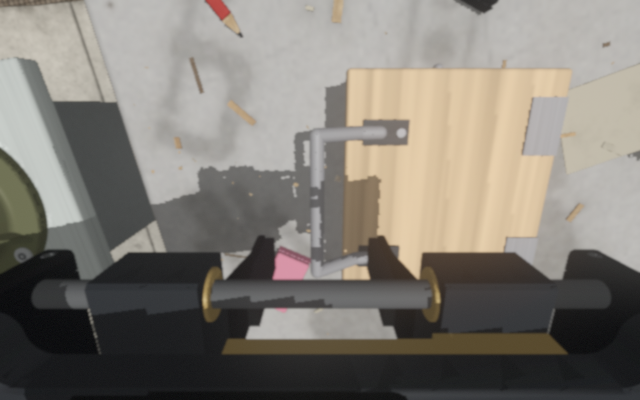

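Bar at px column 317, rows 132–270, square to the fingers and clear. The cork block was found at (0.507, 0.243) on the bench. Descending on the bar now.

```bash
python3 go.py 0.4635 -0.026 0.112 81.3
python3 -m creep '[{"wx":0,"wy":0,"wz":0,"tx":-2,"ty":-3,"tz":10,"gripper":-0.1},{"wx":0,"wy":0,"wz":0,"tx":-4,"ty":-4,"tz":30,"gripper":-0.1},{"wx":0,"wy":0,"wz":0,"tx":-4,"ty":-4,"tz":55,"gripper":-0.1},{"wx":0,"wy":0,"wz":0,"tx":-4,"ty":-4,"tz":72,"gripper":-0.1},{"wx":0,"wy":0,"wz":0,"tx":-4,"ty":-4,"tz":80,"gripper":-0.1}]'
python3 -m creep '[{"wx":0,"wy":0,"wz":0,"tx":0,"ty":0,"tz":0,"gripper":-0.1},{"wx":0,"wy":0,"wz":0,"tx":0,"ty":0,"tz":0,"gripper":-0.1}]'
python3 go.py 0.4635 -0.026 0.112 81.3
```

```text
t 10.52 pos [ 0.4681 -0.024   0.2236] rpy [-1.800e+02  1.000e-02  8.112e+01] F [0.2 0.9 0.4] w 0.052 g 0.0
shift [ -2.6  -4.2 111.6] len 112.0 turn [-0.   0.  -0.2]
time_s: 10.93
tool_pos: [0.4613, -0.0283, 0.1408]
tool_rot: [-179.8, 0.1, 81.0]
force: [-0.5, -0.1, 0.1]
grip_width: 0.0396
grasp_force: 0.0
time_s: 11.1
tool_pos: [0.4633, -0.0282, 0.1438]
tool_rot: [-180.0, 0.0, 81.0]
force: [0.1, 0.4, 0.0]
grip_width: 0.0395
grasp_force: 0.0
t 11.1 pos [ 0.4633 -0.0282  0.1438] rpy [-1.7999e+02  1.0000e-02  8.1040e+01] F [0.1 0.4 0. ] w 0.0395 g 0.0
shift [ 2.2 -0.2 31.8] len 32.0 turn [-0.   0.  -0.3]
```

```bash

python3 -m creep '[{"wx":0,"wy":0,"wz":0,"tx":1,"ty":0,"tz":10,"gripper":-0.1},{"wx":0,"wy":0,"wz":0,"tx":2,"ty":0,"tz":22,"gripper":-0.1},{"wx":0,"wy":0,"wz":0,"tx":2,"ty":0,"tz":30,"gripper":-0.1},{"wx":0,"wy":0,"wz":0,"tx":2,"ty":0,"tz":32,"gripper":-0.1},{"wx":0,"wy":0,"wz":0,"tx":2,"ty":0,"tz":32,"gripper":-0.1}]'
python3 -m creep '[{"wx":0,"wy":0,"wz":0,"tx":0,"ty":0,"tz":0,"gripper":-0.5},{"wx":0,"wy":0,"wz":0,"tx":0,"ty":0,"tz":0,"gripper":-0.6},{"wx":0,"wy":0,"wz":0,"tx":0,"ty":0,"tz":0,"gripper":-1},{"wx":0,"wy":0,"wz":0,"tx":0,"ty":0,"tz":0,"gripper":-1},{"wx":0,"wy":0,"wz":0,"tx":0,"ty":0,"tz":0,"gripper":-1}]' 25
python3 -m creep '[{"wx":0,"wy":0,"wz":0,"tx":0,"ty":0,"tz":0,"gripper":-1},{"wx":0,"wy":0,"wz":0,"tx":0,"ty":0,"tz":0,"gripper":-1},{"wx":0,"wy":0,"wz":0,"tx":0,"ty":0,"tz":0,"gripper":-1},{"wx":0,"wy":0,"wz":0,"tx":0,"ty":0,"tz":0,"gripper":-1}]' 25
```

```text
time_s: 11.52
tool_pos: [0.4635, -0.0262, 0.1113]
tool_rot: [-180.0, 0.0, 81.0]
force: [-0.3, 0.2, -0.1]
grip_width: 0.0389
grasp_force: 0.0
time_s: 11.93
tool_pos: [0.4639, -0.0261, 0.112]
tool_rot: [180.0, -0.0, 81.0]
force: [-0.3, 0.5, -1.2]
grip_width: 0.0134
grasp_force: 0.0
time_s: 12.27
tool_pos: [0.4636, -0.0261, 0.1119]
tool_rot: [-180.0, -0.0, 81.0]
force: [-1.7, 0.8, 4.5]
grip_width: 0.0114
grasp_force: 25.0
```

```bash
python3 - <<'E'
import numpy as np
r=np.hypot(215,45);a=np.arctan2(45,215)
f=lambda t:np.array([215-r*np.cos(a+np.radians(t)),-(r*np.sin(a+np.radians(t))-45)])
for s in [(0,[1,3,6,9,12]),(12,[15,18,21,24,27]),(27,[30,33,36,39,42]),(42,[44,46,48,49,50])]:
    print([list((f(t)-f(s[0])).round(1)) for t in s[1]])
E
```

```text
[[np.float64(0.8), np.float64(-3.7)], [np.float64(2.6), np.float64(-11.2)], [np.float64(5.9), np.float64(-22.2)], [np.float64(9.7), np.float64(-33.1)], [np.float64(14.1), np.float64(-43.7)]]
[[np.float64(4.9), np.float64(-10.4)], [np.float64(10.4), np.float64(-20.5)], [np.float64(16.4), np.float64(-30.3)], [np.float64(22.8), np.float64(-39.8)], [np.float64(29.8), np.float64(-49.0)]]
[[np.float64(7.4), np.float64(-8.8)], [np.float64(15.3), np.float64(-17.1)], [np.float64(23.6), np.float64(-25.1)], [np.float64(32.4), np.float64(-32.6)], [np.float64(41.5), np.float64(-39.6)]]
[[np.float64(6.3), np.float64(-4.4)], [np.float64(12.7), np.float64(-8.6)], [np.float64(19.2), np.float64(-12.6)], [np.float64(22.6), np.float64(-14.5)], [np.float64(25.9), np.float64(-16.3)]]
```

```bash
python3 -m creep '[{"wx":0,"wy":0,"wz":0,"tx":0,"ty":0.8,"tz":-3.7,"gripper":-1},{"wx":0,"wy":0,"wz":0,"tx":0,"ty":2.6,"tz":-11.2,"gripper":-1},{"wx":0,"wy":0,"wz":0,"tx":0,"ty":5.9,"tz":-22.2,"gripper":-1},{"wx":0,"wy":0,"wz":0,"tx":0,"ty":9.7,"tz":-33.1,"gripper":-1},{"wx":0,"wy":0,"wz":0,"tx":0,"ty":14.1,"tz":-43.7,"gripper":-1}]'
```

```text
time_s: 12.68
tool_pos: [0.4774, -0.0283, 0.1565]
tool_rot: [-179.9, -0.0, 81.0]
force: [-1.1, 0.8, -2.1]
grip_width: 0.0112
grasp_force: 25.0
```

```bash
python3 -m creep '[{"wx":0,"wy":0,"wz":0,"tx":0,"ty":4.9,"tz":-10.4,"gripper":-1},{"wx":0,"wy":0,"wz":0,"tx":0,"ty":10.4,"tz":-20.5,"gripper":-1},{"wx":0,"wy":0,"wz":0,"tx":0,"ty":16.4,"tz":-30.3,"gripper":-1},{"wx":0,"wy":0,"wz":0,"tx":0,"ty":22.8,"tz":-39.8,"gripper":-1},{"wx":0,"wy":0,"wz":0,"tx":0,"ty":29.8,"tz":-49,"gripper":-1}]'
```

```text
time_s: 13.1
tool_pos: [0.5056, -0.0327, 0.2055]
tool_rot: [-179.7, -0.0, 81.1]
force: [-7.0, 1.4, 2.1]
grip_width: 0.0111
grasp_force: 25.0
```

```bash
python3 -m creep '[{"wx":0,"wy":0,"wz":0,"tx":0,"ty":7.4,"tz":-8.8,"gripper":-1},{"wx":0,"wy":0,"wz":0,"tx":0,"ty":15.3,"tz":-17.1,"gripper":-1},{"wx":0,"wy":0,"wz":0,"tx":0,"ty":23.6,"tz":-25.1,"gripper":-1},{"wx":0,"wy":0,"wz":0,"tx":0,"ty":32.4,"tz":-32.6,"gripper":-1},{"wx":0,"wy":0,"wz":0,"tx":0,"ty":41.5,"tz":-39.6,"gripper":-1}]'
```

```text
time_s: 13.52
tool_pos: [0.5468, -0.0391, 0.2465]
tool_rot: [-179.8, -0.1, 81.1]
force: [-9.0, 0.8, 9.8]
grip_width: 0.0113
grasp_force: 25.0
```

```bash
python3 -m creep '[{"wx":0,"wy":0,"wz":0,"tx":0,"ty":6.3,"tz":-4.4,"gripper":-1},{"wx":0,"wy":0,"wz":0,"tx":0,"ty":12.7,"tz":-8.6,"gripper":-1},{"wx":0,"wy":0,"wz":0,"tx":0,"ty":19.2,"tz":-12.6,"gripper":-1},{"wx":0,"wy":0,"wz":0,"tx":0,"ty":22.6,"tz":-14.5,"gripper":-1},{"wx":0,"wy":0,"wz":0,"tx":0,"ty":25.9,"tz":-16.3,"gripper":-1}]'
python3 -m creep '[{"wx":0,"wy":0,"wz":0,"tx":0,"ty":0,"tz":0,"gripper":-1},{"wx":0,"wy":0,"wz":0,"tx":0,"ty":0,"tz":0,"gripper":-1},{"wx":0,"wy":0,"wz":0,"tx":0,"ty":0,"tz":0,"gripper":-1}]'
python3 - <<'E'
from h import *
o=get_obs(); T=Ro.from_euler('xyz',o['tool_rot'],degrees=True)
g=np.array(o['tool_pos'])+T.apply([0,0,-env.grip_depth])
u=np.array([np.cos(np.radians(-8.8)),np.sin(np.radians(-8.8)),0])
piv=np.array([.677,-.060,.086]); h=(piv-g)@u; v=g[2]-.086
print('grasp',g,'angle',np.degrees(np.arctan2(v,h))-11.82,'r',np.hypot(h,v))
for c in ('side','top','wrist'):
    p,d,X,W,f,i=cam(c); save(p if c!='side' else cv2.resize(p[120:300,190:390],(666,600)),c+'3.png')
    for q in('lid_bar','lid_pivot','sand_block'):
        for k in nets.place_of(q,c)[:3]: print(c,q,np.round(k['point'],4),round(k['confidence'],2))
    # fit lid plane: points above z .11 in box footprint frame
    rel=X-piv; a=-(rel@u); b=rel@np.array([-u[1],u[0],0]); z=rel[...,2]
    m=(a>0)&(a<.15)&(abs(b)<.105)&(z>.03)&(abs(np.degrees(np.arctan2(z,a))-50)<12)
    if m.sum()>50:
        A,Z=a[m],z[m]
        for _ in range(4):
            l=cv2.fitLine(np.c_[A,Z].astype(np.float32),cv2.DIST_HUBER,0,.001,.001).ravel()
            res=abs((A-l[2])*l[1]-(Z-l[3])*l[0]); k=res<.006; 
            if k.sum()>30: A,Z=A[k],Z[k]
        print(c,'plane',len(A),np.degrees(np.arctan2(l[1],l[0])),'offset from axis',l[3]*l[0]-l[2]*l[1])
E
```

```text
time_s: 13.93
tool_pos: [0.5739, -0.0433, 0.2629]
tool_rot: [180.0, -0.0, 81.1]
force: [-5.9, 1.2, 6.3]
grip_width: 0.0113
grasp_force: 25.0
time_s: 14.18
tool_pos: [0.5739, -0.0433, 0.2629]
tool_rot: [180.0, -0.0, 81.1]
force: [-6.4, 1.5, 8.3]
grip_width: 0.0113
grasp_force: 25.0
grasp [ 0.57389635 -0.0433589   0.28158211] angle 50.07893289035076 r 0.22171873698468722
side lid_bar [ 0.5742 -0.0449  0.2801] 0.87
side lid_pivot [ 0.6773 -0.0595  0.0864] 0.59
side lid_pivot [ 0.3673  0.2045 -0.0009] 0.44
side sand_block [ 0.5086  0.2465 -0.0036] 0.73
side sand_block [ 6.736e-01  1.882e-01 -6.000e-04] 0.67
side sand_block [ 3.876e-01 -1.585e-01  2.000e-04] 0.55
side plane 371 49.781116 offset from axis 0.014179293
top lid_bar [ 0.5093  0.2423 -0.004 ] 0.44
top sand_block [ 0.3936 -0.1565 -0.0079] 0.69
top sand_block [ 0.6695  0.1829 -0.0018] 0.67
top sand_block [ 0.5103  0.2381 -0.0009] 0.66
top plane 505 49.71537 offset from axis 0.0141058825
wrist lid_bar [ 0.5762 -0.0413  0.2776] 0.62
wrist lid_pivot [ 0.6759 -0.06    0.0855] 0.77
wrist sand_block [ 0.3928 -0.1601 -0.0019] 0.8
wrist plane 13751 50.399773 offset from axis 0.0131537095
```

View pics/side3.png

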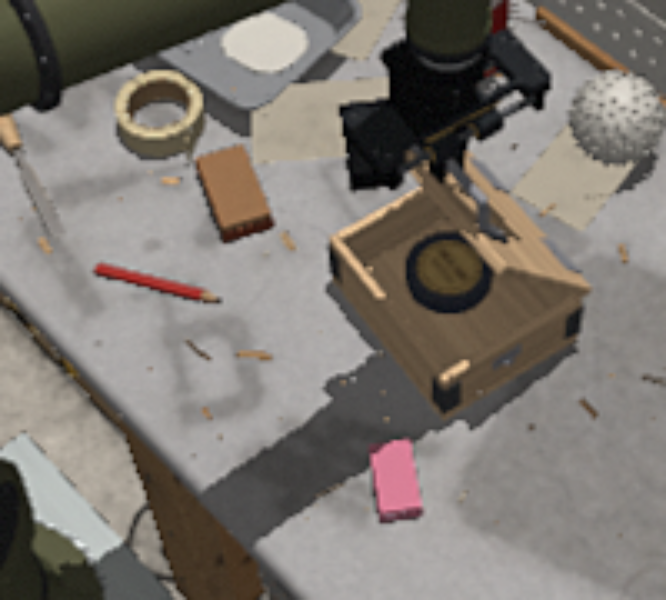

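The lid stands open in the fingers at crop px (440,170), at 50° by the arm's pose and by plane fits in three views. The cork block lies flat on the bench at (235,190), clear of the box, and nothing else has moved. The arm reads the same pose across the hold rows, so it is still.

```bash
python3 -c "
from cell import env,get_obs
print(abs(get_obs()['joint_velocities']).max()); print(env.sign_off())"
```

```text
0.08051969447707515
the job is handed in; nothing more can be done
None
```

The job is handed in: the cork sanding block lies flat, same way up, on the bench clear of the box, and the gripper is holding the lid still by its bar at about 50° from shut.

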